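# Set the slicer's thickness free of play and load it

### The job

Get the slicer ready for whichever of the lemon and the garlic lies on the white coaster: turn the grey knob on the sloping console so that the white pointer stands at the yellow clip for the lemon, or at the red clip for the garlic. The knob has play, so come up to the clip clockwise only, with the play taken up; if the pointer is already beyond the clip, first turn back well past it. Then lay that lemon or garlic in the slicer's feed tray without dropping it, and leave the other one on the cork coaster and everything else where it is.

Things in the scene. Friction and masses are not known exactly. Their poses are not given: they have to be found in the camera images.
- slicer: white kitchen slicer, fixed, 280 x 192 x 163 mm (x -150 to +130 mm); origin on the table under it, x axis from its front (the feed tray) towards its back, z up. Front: a 45 mm high body with the open feed tray on it, rim 90 mm high, and a steel blade disc at its +y side, top 102 mm high. Back: console 170 mm wide, its flat panel rising backwards at 30 degrees from 85 to 160 mm high
- dial_axis (a point): point where the dial's axis meets the sloping panel: at [65, 0, 122.5] mm in the slicer's frame. The axis is the panel's normal, tilted 30 degrees from vertical towards the slicer's front (slicer frame: [-0.5, 0, 0.866])
- tray_floor (a point): centre of the feed tray's inner floor, 50 mm above the table, at [-75, 0, 50] mm in the slicer frame, axes as the slicer's; the tray is 125 mm (x) by 155 mm (y) inside, 5 mm walls, 40 mm deep, open above
- dial (a joint): angle of the white pointer about the dial axis, rad: 0 when it points straight up the slope, growing clockwise as seen from in front and above, from -1.15 to 1.15. The white pointer's tip runs 50 mm from the axis. Stiff (about 0.18 N m); stays where it is left
- knob (a joint): angle of the grey knob relative to the pointer, rad, clockwise positive: the knob's play, from -0.12 to 0.12. Inside it the knob turns lightly by itself (0.04 N m); at +0.12 it carries the pointer clockwise, at -0.12 anticlockwise. The play counts as taken up clockwise above 0.03
- knob_grip (a point): grip point of the grey knob, on the dial axis 28 mm out from the panel; its x axis lies along the grip bar, z out along the dial axis. The bar is 46 mm long, 14 mm thick, from 10 to 38 mm out from the panel, on a round foot of 48 mm diameter; at dial + knob = 0 it lies up and down the slope
- pointer_tip (a point): tip of the white pointer, 50 mm from the dial axis
- yellow_clip (a joint): angle of the yellow clip (the lemon's setting) on the dial's edge, on the same scale as joint dial; lies clockwise of the straight-up position, 0.42 to 0.68
- red_clip (a joint): angle of the red clip (the garlic's setting) on the dial's edge, on the same scale as joint dial; lies anticlockwise, -0.68 to -0.42
- yellow_clip_mark (a point): the point the pointer's tip must reach for the yellow clip, 50 mm from the axis just inside the clip; its x axis points outward from the dial axis, its y axis anticlockwise
- red_clip_mark (a point): the same for the red clip
- white_coaster: round white ceramic coaster, 100 mm diameter, 6 mm thick, fixed; origin at the centre of its underside. What lies on it is to be sliced
- cork_coaster: round brown cork coaster, 100 mm diameter, 6 mm thick, fixed; origin at the centre of its underside. What lies on it stays
- lemon: yellow lemon, 71 x 53 x 51 mm, long along its x axis, about 100 g; origin at the centre of its underside
- lemon_mid (a point): middle of the lemon, 25.5 mm above its origin
- garlic: pale pink garlic bulb, 56 x 56 x 56 mm, about 60 g, with a pointed top; origin at the centre of its underside
- garlic_mid (a point): middle of the garlic, 28 mm above its origin
- mug: green and white mug, 101 mm high, bystander; origin at the centre of its underside
- mill: small salt mill, 44 mm diameter, 90 mm high, bystander; origin at the centre of its underside
Not all that is in view belongs to the job. Several things have the shape of the lemon; the one meant has the colours described above.

How it is judged (in metres and radians):
On the way, in this order (a step that is already met when the one before it is completed fails the run):
1. the knob's play is taken up clockwise while the pointer is still at least 5 mm short (anticlockwise) of the right clip's mark (((horizontal distance between garlic_mid and cork_coaster below 0.05 m and (y of pointer_tip in the frame of yellow_clip_mark above 0.005 m and value of joint knob above 0.03 rad)) or (horizontal distance between lemon_mid and cork_coaster below 0.05 m and (y of pointer_tip in the frame of red_clip_mark above 0.005 m and value of joint knob above 0.03 rad)))), for 0.05 s.
2. the pointer stands within 4 mm of the right clip's mark with the play taken up clockwise, while the piece to be sliced still lies on the white coaster (((horizontal distance between garlic_mid and cork_coaster below 0.05 m and (y of pointer_tip in the frame of yellow_clip_mark between -0.004 and 0.004 m and value of joint knob above 0.03 rad and horizontal distance between lemon_mid and white_coaster below 0.05 m)) or (horizontal distance between lemon_mid and cork_coaster below 0.05 m and (y of pointer_tip in the frame of red_clip_mark between -0.004 and 0.004 m and value of joint knob above 0.03 rad and horizontal distance between garlic_mid and white_coaster below 0.05 m)))), for 0.2 s.
At the end, for the whole second after the job is handed in: Pointer tip within 4 mm of the right clip's mark (yellow for lemon, red for garlic), play taken up clockwise (joint knob above 0.03), the piece from the white coaster at rest on the feed tray's floor, the other still on the cork coaster (middle within 50 mm of its centre) (((horizontal distance between garlic_mid and cork_coaster below 0.05 m and (y of pointer_tip in the frame of yellow_clip_mark between -0.004 and 0.004 m and value of joint knob above 0.03 rad and x of lemon_mid in the frame of tray_floor between -0.06 and 0.06 m and y of lemon_mid in the frame of tray_floor between -0.075 and 0.075 m and z of lemon_mid in the frame of tray_floor between 0.01 and 0.045 m and linear speed of lemon below 0.03 m/s)) or (horizontal distance between lemon_mid and cork_coaster below 0.05 m and (y of pointer_tip in the frame of red_clip_mark between -0.004 and 0.004 m and value of joint knob above 0.03 rad and x of garlic_mid in the frame of tray_floor between -0.06 and 0.06 m and y of garlic_mid in the frame of tray_floor between -0.075 and 0.075 m and z of garlic_mid in the frame of tray_floor between 0.01 and 0.045 m and linear speed of garlic below 0.03 m/s)))); the robot touches nothing.
It fails at once if the lemon or garlic is dropped or thrown into the tray (faster than 0.8 m/s within 80 mm of its floor, a fall of over about 30 mm) ((linear speed of lemon above 0.8 m/s and distance between lemon_mid and tray_floor below 0.08 m) or (linear speed of garlic above 0.8 m/s and distance between garlic_mid and tray_floor below 0.08 m)).
It fails at once if the pointer is turned more than 10 mm beyond the yellow clip (y of pointer_tip in the frame of yellow_clip_mark below -0.01 m).
It fails at once if both lemon and garlic are moved (more than 40 mm) (distance of each of lemon_mid, garlic_mid from where it was at the start of the episode above 0.04 m).
It fails at once if the mug or the salt mill is shifted more than 30 mm (distance of any of mug, mill from where it was at the start of the episode above 0.03 m).
It also fails if it takes over 58 s, if anything falls off the work surface, if the arm or the gripper's body presses on something with over 40 N, if the wrist force passes 120 N, or if a joint passes its speed limit or range.

### The arm

A 6-joint arm with a two-finger parallel gripper is mounted at the origin on a cart in front of the work surface, level with it; the furniture and walls round the work are solid. World frame = base frame: x ahead of the robot, y to its left, z up, the work surface at z = 0. Lengths are in m, angles in degrees, forces in N, time in s.
With the tool pointing down it reaches from about 0.35 to 0.925 m from the base axis. Payload 6.4 kg.
Tool frame: the origin (TCP) lies at the very end of the fingers, on their centre line; the grasp point (between the pads) lies 19 mm behind it; z points along the fingers, y is the line along which they close (so a half turn about z gives the same grasp; the last joint's range is limited). The gripper opens to 85 mm and grips with 20 to 120 N. Pads are 22 mm wide; open, the fingers measure 114 mm over their backs; the gripper's body (76 mm by 85 mm) begins 54 mm behind the grasp point. The pads swing forward as they close: fully open they stand 13 mm farther back than shut.
Start: joints at [56.373, 14.043, 89.255, -0, 76.702, -9.975], TCP at [0.261, 0.595, 0.231] pointing down, gripper open.
Joint ranges: [-179.41, 179.41], [-58.25, 129.5], [7.25, 145.43], [-54.29, 234.29], [11.92, 165.04], [-157.13, 157.13]. Speed limits (degrees/s): [147.25, 147.25, 180, 180, 180, 180].

### API

Orientations are given as [roll, pitch, yaw] about the fixed x, y, z axes, in that order (R = Rz(yaw) Ry(pitch) Rx(roll)).
In Python, from cell import r gives the robot as it stands. The module is installed in compiled form; this text tells all that it offers.
- The arm moves only by the tool servo_tool, never from a script. Its arguments are lists of equal length, an entry for each row: "jaw": the gripper command: -1 is shut, 1 is fully open, values between are in proportion; "delta_pos": the shift along the tool's x, y, z scaled (see below), a list of three; "twist": the turn, a rotation vector about the tool's x, y, z scaled (see below), a list of three. A call has 1 to 12 rows; each row is the pose to reach, as a shift and turn from the pose commanded when the call began, along the tool's axes at that moment; what a row does not reach only later rows make up. The controller multiplies each number of a shift by 10 cm and each number of a turn by 0.5 rad. A row lasts 1/8 s, in which the tool goes at most 62.5 mm and 10.7 degrees, less where a joint would pass 70% of its speed; a pose out of reach is approached as far as the arm can. A call with a number of a shift or a turn outside -1 to 1 is refused whole. A call with a gripper value outside its range is refused whole. The fingers move at their own pace and stop on an object; the grip force is fixed at half the most. Time passes only in rows, so rows that repeat a pose let the fingers close. It gives the time, the measured TCP pose, the force, the opening and the grip force at its end, in the units of the state.
- r.sense(): the state, without advancing time (a new reading comes with each control period).
- r.get_image(name): name is "scene" or "top" or "wrist"; returns the picture (480x640x3 uint8, red, green, blue); there is no depth.
- r.camera_info(name): a dict with "fov_y" (degrees; the focal length in pixels is half the picture's height over the tangent of half this angle, whatever the lens; pixels are square), "cx", "cy" (the principal point, pixels), "cam_to_world" (4x4, takes a point from camera to world coordinates); the wrist camera has in their place "T_tool_cam" (4x4, takes a point from camera to tool coordinates, whose origin is the TCP and whose axes are the flange's). Camera axes: x right, y up, looking along -z (the intrinsics and any distortion apply to the point x, -y, -z); pixel columns grow to the right and rows downward; lengths in m; the calibration is good to about 2 mm. A picture is of the moment at which its call begins: read the wrist's pose just before it. camera_info takes no time and is no camera call.
- r.job_done(): hands the job in; it is judged then, once.
The state is a dict: "t": time; "q": joint angles; "joint_velocities": joint speeds; "joint_efforts": joint torques, N m; "tcp_pos": TCP position; "tcp_rot": TCP orientation; "force": force on the tool from outside, world axes, zero at the start; "torque": the same for the moment, N m; "width": finger opening in m; "gripper_force": force on a finger pad.
Only numpy, scipy, OpenCV 4.12 (cv2) and the standard library are available. Lean on these libraries where they do the work, as an engineer would, in place of code of your own. Each camera call takes 0.05 s, during which the arm holds its last target. There are 200 camera calls.

## Working session

There is one attempt and no reset: what is moved stays moved. The work goes in short steps, Python scripts to look and compute and a tool call to move; the robot and the scene stay as the last step left them, time stands still between calls to the robot, and variables do not carry over. Pictures are saved under pics/ and viewed, at most 10 in all, crops included, and the job is handed in when it is done.

Besides the shell and the picture viewer there is one more tool, called after "Request:" in YAML: its name, and indented under it one key for each argument. servo_tool: Moves the arm, as the interface text tells. Shifts and turns lie within -1 to 1; 1 stands for 10 cm of shift or 0.5 rad of turn. Its arguments: {"type":"object","properties":{"jaw":{"type":"array","items":{"type":"number"}},"delta_pos":{"type":"array","items":{"type":"array","items":{"type":"number","minimum":-1,"maximum":1}}},"twist":{"type":"array","items":{"type":"array","items":{"type":"number","minimum":-1,"maximum":1}}}},"required":["jaw","delta_pos","twist"]}

```bash
mkdir -p pics
python3 - <<'E'
from cell import r
import cv2,numpy as np
np.set_printoptions(precision=4,suppress=True)
for n in("scene","top"):
    cv2.imwrite(f"pics/{n}0.png",r.get_image(n)[...,::-1]); print(n,r.camera_info(n))
print(r.camera_info("wrist")); print(r.sense())
E
```

```text
scene {'fov_y': 42.27830733399299, 'cx': 322.0926119099079, 'cy': 231.4379511278902, 'cam_to_world': array([[ 0.789 ,  0.2351, -0.5676, -0.231 ],
       [-0.6139,  0.338 , -0.7134, -0.9054],
       [ 0.0241,  0.9113,  0.4111,  0.6413],
       [ 0.    ,  0.    ,  0.    ,  1.    ]])}
top {'fov_y': 43.4774693264118, 'cx': 307.4554451917829, 'cy': 244.6092232091399, 'cam_to_world': array([[ 0.019 ,  0.9969, -0.0759,  0.4018],
       [-0.9998,  0.0187, -0.0036,  0.061 ],
       [-0.0021,  0.076 ,  0.9971,  1.4371],
       [ 0.    ,  0.    ,  0.    ,  1.    ]])}
{'fov_y': 63.353033313959166, 'cx': 317.1793323298106, 'cy': 234.6902736268343, 'T_tool_cam': array([[ 0.0004,  0.9582,  0.286 ,  0.0724],
       [ 1.    , -0.0004, -0.0003, -0.0003],
       [-0.0002,  0.286 , -0.9582, -0.1435],
       [ 0.    ,  0.    ,  0.    ,  1.    ]])}
{'t': 0.1, 'q': array([56.3736, 14.0809, 89.3173,  0.0004, 76.7014, -9.9738]), 'joint_velocities': array([ 0.0614, -0.0394, -0.2402, -0.0305,  0.1182,  0.0293]), 'joint_efforts': array([ -0.0008, -43.0672, -32.713 ,  -0.0001,   0.0028,  -0.    ]), 'tcp_pos': array([0.2605, 0.595 , 0.2303]), 'tcp_rot': array([-179.902 ,   -0.0176,  156.3473]), 'force': array([-0.2718,  0.183 , -0.8531]), 'torque': array([ 0.0218,  0.0074, -0.0128]), 'gripper_force': 0.0, 'width': 0.08550049978744699}
```

View pics/scene0.png

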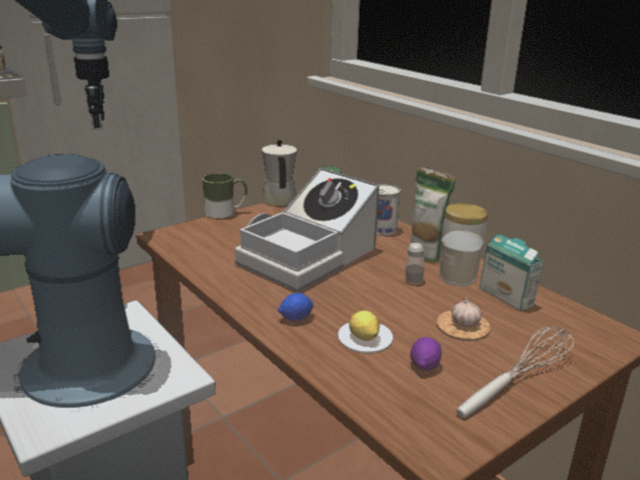

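View pics/top0.png

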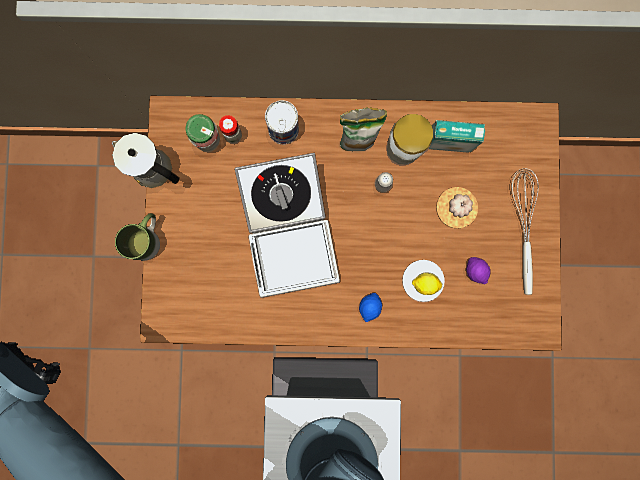

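The scene shows the lemon on the white coaster (top view 427,284) and the garlic on the cork one (458,207). The setting is therefore the yellow clip. The slicer's tray is near (295,258) and its dial near (281,194).

```bash
cat > h.py <<'E'
from cell import r
import cv2,numpy as np
from scipy.spatial.transform import Rotation as R
np.set_printoptions(precision=4,suppress=True)
def ray(n,u,v,s=None):
    c=r.camera_info(n); f=240/np.tan(np.radians(c["fov_y"]/2))
    if n=="wrist":
        T=np.eye(4);T[:3,:3]=R.from_euler("xyz",s["tcp_rot"],degrees=True).as_matrix();T[:3,3]=s["tcp_pos"];M=T@c["T_tool_cam"]
    else: M=c["cam_to_world"]
    d=M[:3,:3]@np.array([(u-c["cx"])/f,-(v-c["cy"])/f,-1]); return M[:3,3],d/np.linalg.norm(d)
def onz(n,u,v,z,s=None):
    o,d=ray(n,u,v,s); return o+d*(z-o[2])/d[2]
def blob(im,lo,hi,roi):
    h=cv2.cvtColor(im,cv2.COLOR_RGB2HSV); m=cv2.inRange(h,lo,hi); k=np.zeros_like(m); x0,y0,x1,y1=roi; k[y0:y1,x0:x1]=m[y0:y1,x0:x1]
    n,l,st,ce=cv2.connectedComponentsWithStats(k); i=1+np.argmax(st[1:,4]); return (l==i).astype(np.uint8),ce[i],st[i]
def two(a,b):
    (o,d),(p,e)=a,b; t=np.linalg.lstsq(np.c_[d,-e],p-o,rcond=None)[0]; A=o+d*t[0];B=p+e*t[1]; return (A+B)/2,np.linalg.norm(A-B)
E
python3 - <<'E'
from h import *
im=r.get_image("top"); sc=r.get_image("scene")
m,c,st=blob(im,(22,120,120),(35,255,255),(400,255,450,305)); print("lemon top",c,st)
el=cv2.fitEllipse(max(cv2.findContours(m,0,2)[0],key=len)); print(el)
m2,c2,_=blob(sc,(22,120,80),(35,255,255),(330,300,400,350))
print("lemon two-view",two(ray("top",*c),ray("scene",*c2)), onz("top",*c,.031))
a=np.radians(el[2]+90) ;p=np.array(el[0]);d=np.array([np.cos(a),np.sin(a)])*10
w=onz("top",*(p+d),.03)-onz("top",*(p-d),.03);print("lemon long dir deg",np.degrees(np.arctan2(w[1],w[0])))
h=cv2.cvtColor(im,cv2.COLOR_RGB2HSV); 
m,c,st=blob(im,(0,0,0),(180,255,60),(240,150,325,235)); cn=max(cv2.findContours(m,0,2)[0],key=cv2.contourArea)
e=cv2.fitEllipse(cv2.convexHull(cn)); print("dial",e,onz("top",*e[0],.1225+.004))
m,c,st=blob(sc,(0,0,0),(180,255,60),(295,165,370,228)); e2=cv2.fitEllipse(cv2.convexHull(max(cv2.findContours(m,0,2)[0],key=cv2.contourArea)));print(e2,"2view",two(ray("top",*e[0]),ray("scene",*e2[0])))
for n,u,v,z in[("rTL",249,232,.09),("rTR",326,220,.09),("rBR",340,283,.09),("rBL",261,297,.09),("cTL",236,169,.16),("cTR",314,154,.16)]:print(n,onz("top",u,v,z))
a=cv2.resize(im[145:305,230:350],None,fx=4,fy=4,interpolation=2)[:600]
cv2.imwrite("pics/c.png",a[...,::-1])
E
```

```text
lemon top [426.9537 283.5116] [412 273  30  22 475]
((426.8232421875, 283.52783203125), (20.569469451904297, 27.569828033447266), 95.43292999267578)
lemon two-view (array([ 0.4226, -0.2132,  0.0335]), np.float64(0.0014537632543201115)) [ 0.4232 -0.2141  0.031 ]
lemon long dir deg 85.65267287777753
dial ((280.5650939941406, 192.91925048828125), (55.50445556640625, 58.9942626953125), 80.43632507324219) [0.6144 0.127  0.1265]
((330.1929626464844, 199.1812286376953), (36.11366271972656, 53.904380798339844), 66.32078552246094) 2view (array([0.6141, 0.128 , 0.1216]), np.float64(0.0026135692130078918))
rTL [0.5303 0.1978 0.09  ]
rTR [0.5607 0.0251 0.09  ]
rBR [ 0.4197 -0.0085  0.09  ]
rBL [0.3852 0.1672 0.09  ]
cTL [0.6591 0.2222 0.16  ]
cTR [0.6949 0.0552 0.16  ]
```

View pics/c.png

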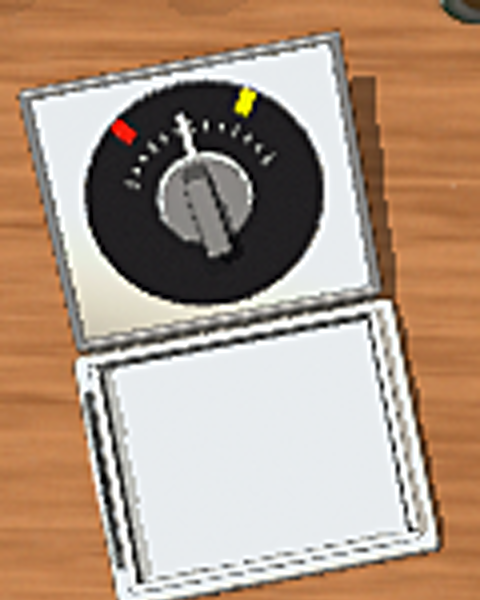

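The crop shows the pointer tip at about (180,113), the yellow clip at (245,101), the red clip at (124,131), and the grey bar running (190,165) to (222,252). I'll compute the angles and plan the move to a viewing pose over the dial.

```bash
cat >> h.py <<'E'
YAW=np.radians(11.8); DIAL=np.array([.6142,.1275,.1225])
S=R.from_euler("z",YAW); N=S.apply([-.5,0,.866]); U=S.apply([.866,0,.5]); V=S.apply([0,1,0]); TRAY=DIAL+S.apply([-.14,0,-.0725])
def onpanel(n,u,v,h,s=None):
    o,d=ray(n,u,v,s); p=o+d*(((DIAL+h*N-o)@N)/(d@N)); q=p-DIAL; return np.array([q@U,-q@V])  # up-slope, right
def ang(q): return np.arctan2(q[1],q[0])
def knobpose(out,a): # tool x down-slope at a=0, clockwise a
    B=R.from_matrix(np.c_[-U,np.cross(-N,-U),-N]); return DIAL+out*N, B*R.from_euler("z",a)
def plan(p,Rt,p2,R2,k):
    """k equal calls; prints rounded delta, twist; returns reached"""
    for i in range(k):
        f=1/(k-i); d=Rt.inv().apply((p2-p)*f)/.1; w=(Rt.inv()*R2).as_rotvec()*f/.5
        d=np.round(d,2);w=np.round(w,2); print(d.tolist(),w.tolist(), "BAD" if max(abs(d).max(),abs(w).max())>1 else "")
        p=p+Rt.apply(d*.1);Rt=Rt*R.from_rotvec(w*.5)
    return p,Rt
def cur(s=None):
    s=s or r.sense(); return s["tcp_pos"],R.from_euler("xyz",s["tcp_rot"],degrees=True)
E
python3 - <<'E'
from h import *
g=lambda x,y:(230+(x+.5)/4-.5,145+(y+.5)/4-.5)
t=onpanel("top",*g(180,113),.006);y=onpanel("top",*g(245,101),.006);rd=onpanel("top",*g(124,131),.006)
b=onpanel("top",*g(197,168),.038)-onpanel("top",*g(219,250),.038)
for q in(t,y,rd,b):print(q,ang(q))
p,q=cur(); p2,q2=knobpose(.12,0.0); print(p2,q2.as_euler("xyz",degrees=True),TRAY)
plan(p,q,p2,q2,6)
E
```

```text
[ 0.0507 -0.0036] -0.07133577059524586
[0.0506 0.0321] 0.5643305681795701
[ 0.0466 -0.0352] -0.6472247237382337
[ 0.0484 -0.0031] -0.06420070504522309
[0.5555 0.1152 0.2264] [ 180.       30.0007 -168.2   ] [0.4772 0.0989 0.05  ]
[-0.77, -0.54, 0.01] [-0.05, -0.17, -0.2] 
[-0.71, -0.61, 0.06] [-0.06, -0.17, -0.2] 
[-0.64, -0.68, 0.09] [-0.05, -0.17, -0.2] 
[-0.56, -0.74, 0.13] [-0.06, -0.17, -0.2] 
[-0.47, -0.8, 0.15] [-0.05, -0.17, -0.2] 
[-0.38, -0.84, 0.16] [-0.06, -0.16, -0.21]
```

Request:
servo_tool:
  jaw: [1,1,1]
  delta_pos:
    - [-0.77,-0.54,0.01]
    - [-0.77,-0.54,0.01]
    - [-0.77,-0.54,0.01]
  twist:
    - [-0.05,-0.17,-0.2]
    - [-0.05,-0.17,-0.2]
    - [-0.05,-0.17,-0.2]

```text
t: 0.57
tcp_pos: [0.3103, 0.5137, 0.2301]
tcp_rot: [178.8, 4.9, 161.9]
force: [0.5, 0.2, 0.2]
width: 0.0858
gripper_force: 0.0
```

Request:
servo_tool:
  jaw: [1,1,1]
  delta_pos:
    - [-0.71,-0.61,0.06]
    - [-0.71,-0.61,0.06]
    - [-0.71,-0.61,0.06]
  twist:
    - [-0.06,-0.17,-0.2]
    - [-0.06,-0.17,-0.2]
    - [-0.06,-0.17,-0.2]

```text
t: 0.95
tcp_pos: [0.3592, 0.4346, 0.2292]
tcp_rot: [177.8, 10.0, 167.5]
force: [-0.5, 0.9, -0.3]
width: 0.0851
gripper_force: 0.0
```

Request:
servo_tool:
  jaw: [1,1,1]
  delta_pos:
    - [-0.64,-0.68,0.09]
    - [-0.64,-0.68,0.09]
    - [-0.64,-0.68,0.09]
  twist:
    - [-0.05,-0.17,-0.2]
    - [-0.05,-0.17,-0.2]
    - [-0.05,-0.17,-0.2]

```text
t: 1.32
tcp_pos: [0.4082, 0.3553, 0.2291]
tcp_rot: [177.6, 15.1, 173.2]
force: [-0.9, 0.1, -0.3]
width: 0.0852
gripper_force: 0.0
```

Request:
servo_tool:
  jaw: [1,1,1]
  delta_pos:
    - [-0.56,-0.74,0.13]
    - [-0.56,-0.74,0.13]
    - [-0.56,-0.74,0.13]
  twist:
    - [-0.06,-0.17,-0.2]
    - [-0.06,-0.17,-0.2]
    - [-0.06,-0.17,-0.2]

```text
t: 1.7
tcp_pos: [0.4576, 0.2759, 0.2283]
tcp_rot: [177.6, 20.2, 179.0]
force: [-0.2, 0.9, 0.3]
width: 0.0857
gripper_force: 0.0
```

Request:
servo_tool:
  jaw: [1,1,1]
  delta_pos:
    - [-0.47,-0.8,0.15]
    - [-0.47,-0.8,0.15]
    - [-0.47,-0.8,0.15]
  twist:
    - [-0.05,-0.17,-0.2]
    - [-0.05,-0.17,-0.2]
    - [-0.05,-0.17,-0.2]

```text
t: 2.08
tcp_pos: [0.5069, 0.1959, 0.2273]
tcp_rot: [178.5, 25.2, -174.9]
force: [0.2, 0.6, 0.1]
width: 0.0853
gripper_force: 0.0
```

Request:
servo_tool:
  jaw: [1,1,1,1]
  delta_pos:
    - [-0.38,-0.84,0.16]
    - [-0.38,-0.84,0.16]
    - [-0.38,-0.84,0.16]
    - [-0.38,-0.84,0.16]
  twist:
    - [-0.06,-0.16,-0.21]
    - [-0.06,-0.16,-0.21]
    - [-0.06,-0.16,-0.21]
    - [-0.06,-0.16,-0.21]

```text
t: 2.58
tcp_pos: [0.5554, 0.1179, 0.2267]
tcp_rot: [179.9, 29.9, -168.1]
force: [-0.3, -0.2, 0.5]
width: 0.0854
gripper_force: 0.0
```

Run:
```python
from h import *
import pickle
s=r.sense(); im=r.get_image("wrist"); pickle.dump((s,im),open("w1.pkl","wb")); print(s["tcp_pos"],s["tcp_rot"],s["q"],s["force"])
cv2.imwrite("pics/w1.png",im[...,::-1])
```

```text
[0.5554 0.1179 0.2267] [ 179.8797   29.8731 -168.0579] [  -2.8606  -13.1562  120.7607   10.7488   43.884  -110.7009] [-0.262  -0.196   0.5386]
```

View pics/w1.png

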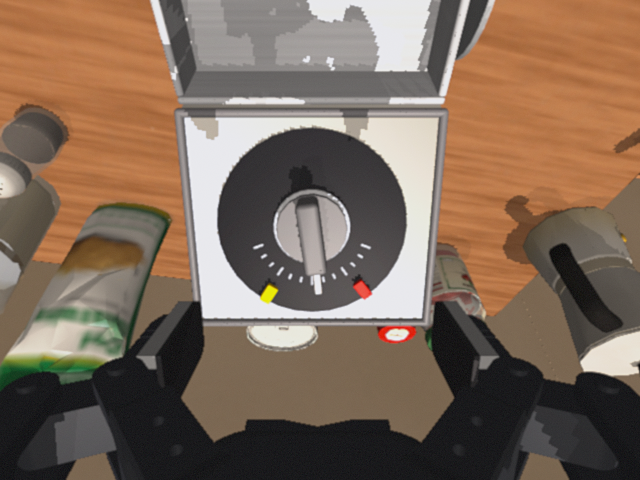

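The wrist view shows the dial disc centred near (312,219), the bar from (308,200) to (315,275), and the pointer's end at (318,290). The yellow clip is at (269,292) and the red clip at (362,289).

```bash
python3 - <<'E'
from h import *
import pickle
s,im=pickle.load(open("w1.pkl","rb"))
m,c,_=blob(im,(0,0,0),(180,255,75),(205,120,420,318)); e=cv2.fitEllipse(cv2.convexHull(max(cv2.findContours(m,0,2)[0],key=cv2.contourArea)))
c0=onpanel("wrist",*e[0],.004,s); print("disc",e,c0)
_,y,_=blob(im,(22,120,120),(35,255,255),(240,270,300,315)); _,rd,_=blob(im,(0,150,100),(8,255,255),(340,270,385,310))
for n,p,h in(("yel",y,.006),("red",rd,.006),("ptr",(318,291),.006)):
    q=onpanel("wrist",*p,h,s); print(n,p,q,ang(q-c0),np.linalg.norm(q-c0))
a=onpanel("wrist",303,199,.038,s);b=onpanel("wrist",309.5,275,.038,s);print("bar left edge",a,b,ang(b-a))
a=onpanel("wrist",317,199,.038,s);b=onpanel("wrist",324,274,.038,s);print("bar right edge",a,b,ang(b-a))
for a,b in(((179,112),(196,323)),((444,112),(432,323)),((180,112),(443,112)),((200,321),(430,321))):
    a=onpanel("wrist",*a,0,s);b=onpanel("wrist",*b,0,s);print("edge",a,b,ang(b-a),np.linalg.norm(b-a))
E
python3 -c "
import cv2;im=cv2.imread('pics/w1.png')[120:330,200:440];cv2.imwrite('pics/w1z.png',cv2.resize(im,None,fx=2.8,fy=2.8,interpolation=2)[:600])"
```

```text
disc ((311.27313232421875, 218.7318572998047), (181.1739501953125, 187.38320922851562), 91.34223937988281) [-0.0059  0.0014]
yel [268.5805 293.3707] [0.0492 0.0324] 0.5113777364882085 0.06316697778218057
red [361.8274 288.7208] [ 0.0455 -0.0349] -0.615511008472535 0.06293101879716793
ptr (318, 291) [ 0.0473 -0.0033] -0.08949980369710167 0.0534077203686377
bar left edge [-0.0264  0.0059] [0.0217 0.0022] -0.07617850262875185
bar right edge [-0.0264 -0.0023] [ 0.021  -0.0068] -0.09397519578341927
edge [-0.0757  0.0867] [0.0765 0.0888] 0.013956113454049375 0.15223386398894917
edge [-0.0761 -0.0845] [ 0.0764 -0.0899] -0.035442084928215205 0.1526777902697143
edge [-0.0757  0.086 ] [-0.0761 -0.0838] -1.5733047915177734 0.16988684427254663
edge [0.0748 0.0857] [ 0.0748 -0.0882] -1.5711922768088422 0.17388906494785045
```

View pics/w1z.png

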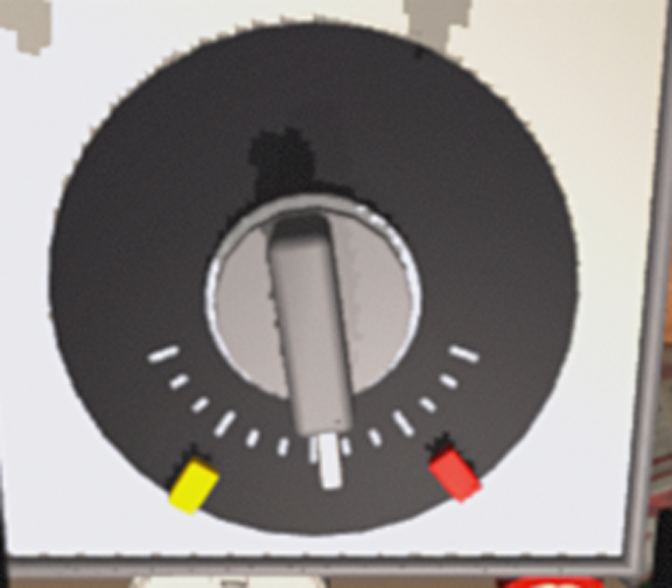

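Run:
```python
from h import *
p,q=cur(); print(p,[(p-DIAL)@x for x in(N,U,V)]); p2,q2=knobpose(.03,-.085); a=plan(p,q,p2,q2,1); plan(*a,*knobpose(.014,-.085),1)
```

```text
[0.5553 0.118  0.2267] [np.float64(0.12004757819963739), np.float64(0.0005142716997806399), np.float64(0.0027630886528316623)]
[0.0, -0.03, 0.9] [0.01, -0.0, -0.16] 
[0.0, -0.0, 0.16] [-0.0, -0.0, -0.0]
```

Request:
servo_tool:
  jaw: [1,1,1,1]
  delta_pos:
    - [0,-0.03,0.4]
    - [0,-0.03,0.9]
    - [0,-0.03,0.9]
    - [0,-0.03,0.9]
  twist:
    - [0.01,0,-0.16]
    - [0.01,0,-0.16]
    - [0.01,0,-0.16]
    - [0.01,0,-0.16]

```text
t: 3.12
tcp_pos: [0.6003, 0.1236, 0.1499]
tcp_rot: [-177.1, 29.9, -162.7]
force: [0.2, -0.1, 0.1]
width: 0.0854
gripper_force: 0.0
```

Request:
servo_tool:
  jaw: [1,1,0,0,-0.5,-0.5,-0.7,-1,-1,-1]
  delta_pos:
    - [0,0,0.08]
    - [0,0,0.16]
    - [0,0,0.16]
    - [0,0,0.16]
    - [0,0,0.16]
    - [0,0,0.16]
    - [0,0,0.16]
    - [0,0,0.16]
    - [0,0,0.16]
    - [0,0,0.16]
  twist:
    - [0,0,0]
    - [0,0,0]
    - [0,0,0]
    - [0,0,0]
    - [0,0,0]
    - [0,0,0]
    - [0,0,0]
    - [0,0,0]
    - [0,0,0]
    - [0,0,0]

```text
t: 4.38
tcp_pos: [0.6079, 0.125, 0.1354]
tcp_rot: [-177.3, 29.8, -162.9]
force: [-3.3, 5.1, 4.7]
width: 0.0129
gripper_force: 60.2
```

Run:
```python
from h import *
s=r.sense();p,q=cur(s); print(s["t"],s["force"],s["torque"],s["width"],s["gripper_force"],[(p-DIAL)@x for x in(N,U,V)],q.inv().apply(s["force"]))
B=knobpose(0,0)[1]; print("rotvec",(B.inv()*q).as_rotvec()); plan(p,q,*knobpose(.014,.68),3)
```

```text
4.375 [-3.3066  5.0934  4.7014] [0.7318 0.4313 0.3831] 0.012886609410043015 60.15356719493866 [np.float64(0.014474060763374954), np.float64(0.0006806289852697104), np.float64(-0.0011187260273038853)] [-0.8965  5.5996 -5.1788]
rotvec [ 0.0016  0.0014 -0.0806]
[0.0, 0.0, 0.0] [-0.0, -0.0, 0.51] 
[0.0, 0.0, 0.0] [-0.0, -0.0, 0.51] 
[0.01, 0.01, 0.0] [-0.0, -0.0, 0.5]
```

Request:
servo_tool:
  jaw: [-1,-1,-1,-1,-1]
  delta_pos:
    - [0,0,0]
    - [0,0,0]
    - [0,0,0]
    - [0,0,0]
    - [0,0,0]
  twist:
    - [0,0,0.14]
    - [0,0,0.28]
    - [0,0,0.42]
    - [0,0,0.56]
    - [0,0,0.7]

```text
t: 5.0
tcp_pos: [0.608, 0.1245, 0.1353]
tcp_rot: [171.4, 28.8, 174.1]
force: [-3.8, 1.0, 4.0]
width: 0.0127
gripper_force: 60.2
```

Request:
servo_tool:
  jaw: [-1,-1,-1,-1,-1,-1,-1]
  delta_pos:
    - [0,0,0]
    - [0,0,0]
    - [0,0,0]
    - [0,0,0]
    - [0,0,0]
    - [0,0,0]
    - [0,0,0]
  twist:
    - [0,0,0.14]
    - [0,0,0.28]
    - [0,0,0.42]
    - [0,0,0.56]
    - [0,0,0.68]
    - [0,0,0.68]
    - [0,0,0.68]

```text
t: 5.88
tcp_pos: [0.6078, 0.1239, 0.1351]
tcp_rot: [162.0, 24.2, 153.0]
force: [-5.2, -1.3, 5.4]
width: 0.0132
gripper_force: 60.4
```

Run:
```python
from h import *
s=r.sense();p,q=cur(s); print(s["t"],s["width"],[(p-DIAL)@x for x in(N,U,V)],q.inv().apply(s["force"]),q.inv().apply(s["torque"]))
B=knobpose(0,0)[1]; print("rotvec",(B.inv()*q).as_rotvec())
im=r.get_image("wrist"); sc=r.get_image("scene")
o=np.zeros((460,800,3),np.uint8); o[:,:480]=cv2.resize(im[100:407,160:480],(480,460)); o[:320,480:]=cv2.resize(sc[150:250,280:380],(320,320),interpolation=2)
cv2.imwrite("pics/t1.png",o[...,::-1])
```

```text
5.875 0.013209108313604072 [np.float64(0.01444206464737583), np.float64(0.0002796239762724237), np.float64(-0.002216964957421414)] [ 1.4912 -1.2839 -7.4021] [0.4051 0.56   0.0071]
rotvec [0.0039 0.0011 0.6086]
```

View pics/t1.png

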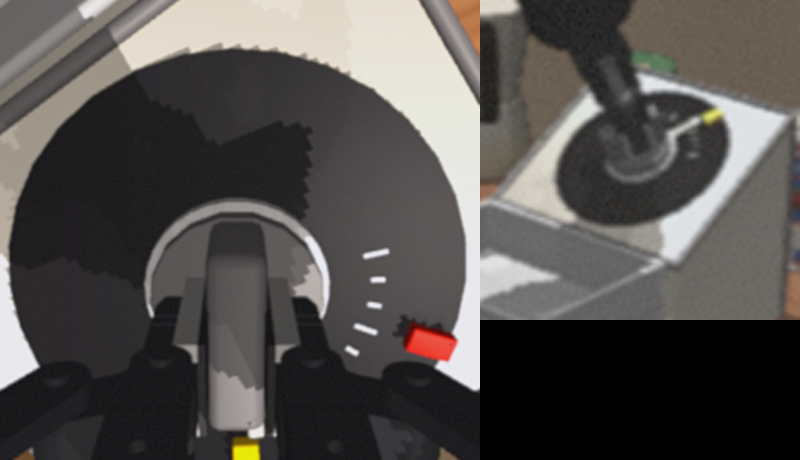

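The pointer is 3 mm short of the clip: pointer (256,430) against clip (245,450) in the zoomed wrist crop. That agrees with the tool angle minus the play, so I turn 0.065 rad more.

Request:
servo_tool:
  jaw: [-1,-1,-1,-1]
  delta_pos:
    - [0,0,0]
    - [0,0,0]
    - [0,0,0]
    - [0,0,0]
  twist:
    - [0,0,0.07]
    - [0,0,0.13]
    - [0,0,0.13]
    - [0,0,0.13]

```text
t: 6.48
tcp_pos: [0.6078, 0.1238, 0.1351]
tcp_rot: [160.4, 23.0, 149.1]
force: [-5.4, -2.2, 5.6]
width: 0.0127
gripper_force: 60.5
```

Request:
servo_tool:
  jaw: [-0.6,-0.3,0,1,1,1,1,1,1]
  delta_pos:
    - [0,0,0]
    - [0,0,0]
    - [0,0,0]
    - [0,0,0]
    - [0,0,0]
    - [0,0,-0.3]
    - [0,0,-0.8]
    - [0,0,-1]
    - [0,0,-1]
  twist:
    - [0,0,0]
    - [0,0,0]
    - [0,0,0]
    - [0,0,0]
    - [0,0,0]
    - [0,0,0]
    - [0,0,0]
    - [0,0,0]
    - [0,0,0]

```text
t: 7.6
tcp_pos: [0.5599, 0.114, 0.2237]
tcp_rot: [160.3, 23.3, 149.0]
force: [-0.2, -0.1, 0.1]
width: 0.0854
gripper_force: 0.0
```

Run:
```python
from h import *
import pickle
s=r.sense();p,q=cur(s); im=r.get_image("wrist"); pickle.dump((s,im),open("w2.pkl","wb")); print(s["t"],s["width"],[(p-DIAL)@x for x in(N,U,V)])
print("rotvec",(knobpose(0,0)[1].inv()*q).as_rotvec())
cv2.imwrite("pics/w2.png",cv2.resize(im[100:340,170:490],(800,600))[...,::-1])
# lemon approach: tool down, x along world 86deg
p2=np.array([.4229,-.2137,.20]); q2=R.from_matrix(np.c_[[np.cos(1.5),np.sin(1.5),0],[np.sin(1.5),-np.cos(1.5),0],[0,0,-1]])
plan(p,q,p2,q2,4)
```

```text
7.6 0.08542418249356258 [np.float64(0.11558862777240486), np.float64(0.002154585848146734), np.float64(-0.002082208812804673)]
rotvec [ 0.0033 -0.004   0.6736]
[-0.09, -0.86, -0.2] [0.26, 0.09, 0.57] 
[-0.33, -0.82, -0.1] [0.27, 0.09, 0.57] 
[-0.55, -0.7, -0.01] [0.26, 0.09, 0.58] 
[-0.73, -0.52, 0.04] [0.26, 0.08, 0.57]
```

View pics/w2.png

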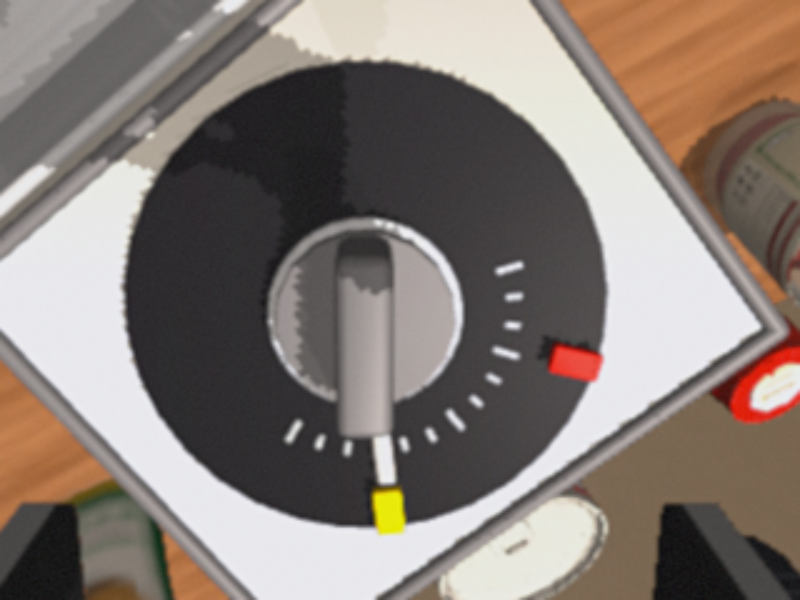

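The pointer end (387,485) lines up with the yellow clip (389,511) and the dial centre, with the bar clockwise of it, so the setting is right. Next is the lemon.

Request:
servo_tool:
  jaw: [1,1,1]
  delta_pos:
    - [-0.09,-0.86,-0.2]
    - [-0.09,-0.86,-0.2]
    - [-0.09,-0.86,-0.2]
  twist:
    - [0.26,0.09,0.57]
    - [0.26,0.09,0.57]
    - [0.26,0.09,0.57]

```text
t: 8.02
tcp_pos: [0.5246, 0.0317, 0.2145]
tcp_rot: [162.8, 15.3, 133.5]
force: [-0.4, 0.5, -0.1]
width: 0.0853
gripper_force: 0.0
```

Request:
servo_tool:
  jaw: [1,1,1]
  delta_pos:
    - [-0.33,-0.82,-0.1]
    - [-0.33,-0.82,-0.1]
    - [-0.33,-0.82,-0.1]
  twist:
    - [0.27,0.09,0.57]
    - [0.27,0.09,0.57]
    - [0.27,0.09,0.57]

```text
t: 8.4
tcp_pos: [0.4907, -0.0496, 0.2095]
tcp_rot: [167.3, 8.6, 118.2]
force: [-0.2, -0.0, 0.2]
width: 0.0853
gripper_force: 0.0
```

Request:
servo_tool:
  jaw: [1,1,1]
  delta_pos:
    - [-0.55,-0.7,-0.01]
    - [-0.55,-0.7,-0.01]
    - [-0.55,-0.7,-0.01]
  twist:
    - [0.26,0.09,0.58]
    - [0.26,0.09,0.58]
    - [0.26,0.09,0.58]

```text
t: 8.78
tcp_pos: [0.4571, -0.1314, 0.2036]
tcp_rot: [173.1, 3.2, 102.3]
force: [0.0, 1.3, 1.1]
width: 0.0856
gripper_force: 0.0
```

Request:
servo_tool:
  jaw: [1,1,1,1]
  delta_pos:
    - [-0.73,-0.52,0.04]
    - [-0.73,-0.52,0.04]
    - [-0.73,-0.52,0.04]
    - [-0.73,-0.52,0.04]
  twist:
    - [0.26,0.08,0.57]
    - [0.26,0.08,0.57]
    - [0.26,0.08,0.57]
    - [0.26,0.08,0.57]

```text
t: 9.28
tcp_pos: [0.4226, -0.2124, 0.1978]
tcp_rot: [-179.9, -0.1, 86.2]
force: [0.0, -0.1, -0.4]
width: 0.0853
gripper_force: 0.0
```

Run:
```python
from h import *
s=r.sense();p,q=cur(s); im=r.get_image("wrist"); print(s["t"],p,s["tcp_rot"])
m,c,st=blob(im,(22,110,60),(36,255,255),(0,0,640,480)); el=cv2.fitEllipse(max(cv2.findContours(m,0,2)[0],key=len)); print(c,st,el)
P=onz("wrist",*el[0],.031,s); a=np.radians(el[2]+90);d=20*np.array([np.cos(a),np.sin(a)]);w=onz("wrist",*(np.array(el[0])+d),.031,s)-onz("wrist",*(np.array(el[0])-d),.031,s)
th=np.arctan2(w[1],w[0])%np.pi; print("lemon",P,np.degrees(th),[np.linalg.norm(w)/40*x for x in el[1]])
q2=R.from_matrix(np.c_[[np.cos(th),np.sin(th),0],[np.sin(th),-np.cos(th),0],[0,0,-1]]); P[2]=.06
a=plan(p,q,P,q2,2); P[2]=.010; plan(*a,P,q2,1)
```

```text
9.275 [ 0.4226 -0.2124  0.1978] [-179.8821   -0.0728   86.2326]
[317.1326 213.7538] [ 286  171   63   85 3785] ((317.1592712402344, 213.61004638671875), (60.553810119628906, 78.94169616699219), 1.4776800870895386)
lemon [ 0.4224 -0.2143  0.031 ] 84.81761157769319 [np.float64(0.05093695971747542), np.float64(0.06640457453863528)]
[-0.01, 0.0, 0.69] [-0.0, -0.0, 0.02] 
[-0.01, 0.0, 0.69] [-0.0, -0.0, 0.03] 
[-0.0, 0.0, 0.5] [-0.0, -0.0, -0.0]
```

Request:
servo_tool:
  jaw: [1,1,1]
  delta_pos:
    - [-0.02,0,0.5]
    - [-0.02,0,0.9]
    - [-0.02,0,0.9]
  twist:
    - [0,0,0.05]
    - [0,0,0.05]
    - [0,0,0.05]

```text
t: 9.7
tcp_pos: [0.42, -0.2131, 0.1055]
tcp_rot: [-179.5, -0.3, 84.7]
force: [0.4, 0.3, -0.2]
width: 0.0852
gripper_force: 0.0
```

Request:
servo_tool:
  jaw: [1,1,1,1,0.4,0.2,0,-1,-1,-1,-1]
  delta_pos:
    - [0,0,0.4]
    - [0,0,0.8]
    - [0,0,0.98]
    - [0,0,0.98]
    - [0,0,0.98]
    - [0,0,0.98]
    - [0,0,0.98]
    - [0,0,0.98]
    - [0,0,0.98]
    - [0,0,0.98]
    - [0,0,0.98]
  twist:
    - [0,0,0]
    - [0,0,0]
    - [0,0,0]
    - [0,0,0]
    - [0,0,0]
    - [0,0,0]
    - [0,0,0]
    - [0,0,0]
    - [0,0,0]
    - [0,0,0]
    - [0,0,0]

```text
t: 11.08
tcp_pos: [0.4228, -0.2169, 0.0126]
tcp_rot: [-180.0, 0.1, 84.6]
force: [-2.8, 2.5, 11.0]
width: 0.049
gripper_force: 60.0
```

Request:
servo_tool:
  jaw: [-1,-1,-1,-1,-1]
  delta_pos:
    - [0,0,-0.2]
    - [0,0,-0.5]
    - [0,0,-0.9]
    - [0,0,-0.9]
    - [0,0,-0.9]
  twist:
    - [0,0,0]
    - [0,0,0]
    - [0,0,0]
    - [0,0,0]
    - [0,0,0]

```text
t: 11.7
tcp_pos: [0.4212, -0.2156, 0.0998]
tcp_rot: [-179.8, -0.0, 84.5]
force: [0.4, -0.2, -1.6]
width: 0.0492
gripper_force: 62.3
```

Run:
```python
from h import *
s=r.sense();p,q=cur(s);print(s["t"],p,s["tcp_rot"],s["width"],s["gripper_force"],s["force"])
cv2.imwrite("pics/g1.png",r.get_image("wrist")[...,::-1])
up=p.copy();up[2]=.19; a=plan(p,q,up,q,1)
th=YAW+np.pi/2; q2=R.from_matrix(np.c_[[np.cos(th),np.sin(th),0],[np.sin(th),-np.cos(th),0],[0,0,-1]])
P=TRAY.copy();P[2]=.19; a=plan(*a,P,q2,4); print(a[0])
```

```text
11.7 [ 0.4212 -0.2156  0.0998] [-179.8087   -0.0469   84.5471] 0.04921902458695919 62.34428300522268 [ 0.3664 -0.214  -1.6039]
[0.0, -0.0, -0.9] [0.0, 0.0, 0.0] 
[0.8, 0.06, -0.0] [-0.0, -0.0, -0.15] 
[0.79, 0.12, -0.0] [-0.0, -0.0, -0.15] 
[0.77, 0.19, -0.0] [-0.0, -0.0, -0.15] 
[0.76, 0.24, -0.0] [-0.01, -0.0, -0.15] 
[0.4774 0.0985 0.1899]
```

View pics/g1.png

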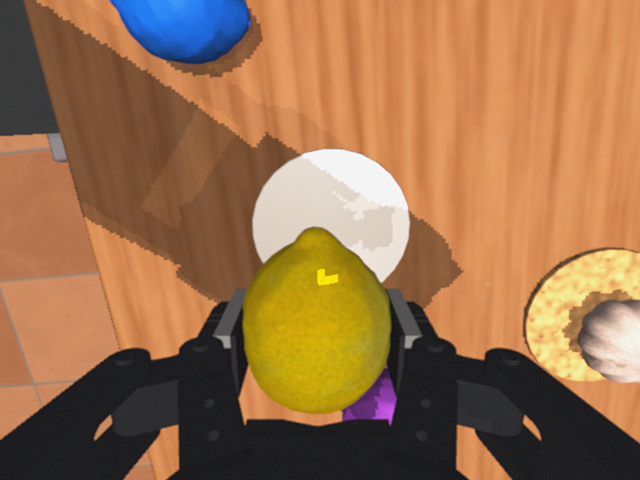

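The lemon is held squarely between the pads (about 317,320). Carrying it over to the tray.

Request:
servo_tool:
  jaw: [-1,-1,-1]
  delta_pos:
    - [0,0,-0.5]
    - [0,0,-0.9]
    - [0,0,-0.9]
  twist:
    - [0,0,0]
    - [0,0,0]
    - [0,0,0]

```text
t: 12.12
tcp_pos: [0.4231, -0.2171, 0.1923]
tcp_rot: [179.9, 0.1, 84.5]
force: [-0.0, -0.2, -1.9]
width: 0.0493
gripper_force: 62.8
```

Request:
servo_tool:
  jaw: [-1,-1,-1]
  delta_pos:
    - [0.3,0.03,0]
    - [0.8,0.06,0]
    - [0.8,0.06,0]
  twist:
    - [0,0,-0.15]
    - [0,0,-0.15]
    - [0,0,-0.15]

```text
t: 12.5
tcp_pos: [0.4341, -0.1339, 0.1872]
tcp_rot: [-179.6, -0.2, 89.1]
force: [0.1, -0.5, -1.4]
width: 0.0492
gripper_force: 62.9
```

Request:
servo_tool:
  jaw: [-1,-1,-1]
  delta_pos:
    - [0.4,0.06,0]
    - [0.79,0.12,0]
    - [0.79,0.12,0]
  twist:
    - [0,0,-0.15]
    - [0,0,-0.15]
    - [0,0,-0.15]

```text
t: 12.88
tcp_pos: [0.4482, -0.0568, 0.1881]
tcp_rot: [-179.6, -0.1, 93.3]
force: [0.8, -0.6, -0.4]
width: 0.0493
gripper_force: 62.9
```

Request:
servo_tool:
  jaw: [-1,-1,-1]
  delta_pos:
    - [0.4,0.1,0]
    - [0.77,0.19,0]
    - [0.77,0.19,0]
  twist:
    - [0,0,-0.15]
    - [0,0,-0.15]
    - [0,0,-0.15]

```text
t: 13.25
tcp_pos: [0.4634, 0.0202, 0.1888]
tcp_rot: [-179.7, -0.1, 97.5]
force: [0.2, -0.7, -1.6]
width: 0.0489
gripper_force: 62.9
```

Request:
servo_tool:
  jaw: [-1,-1,-1,-1,-1]
  delta_pos:
    - [0.4,0.12,0]
    - [0.76,0.24,0]
    - [0.76,0.24,0]
    - [0.76,0.24,0]
    - [0.76,0.24,0]
  twist:
    - [0,0,-0.15]
    - [0,0,-0.15]
    - [0,0,-0.15]
    - [0,0,-0.15]
    - [0,0,-0.15]

```text
t: 13.88
tcp_pos: [0.4777, 0.0968, 0.1899]
tcp_rot: [-179.8, -0.1, 101.6]
force: [-0.0, -0.3, -1.2]
width: 0.0488
gripper_force: 62.9
```

Run:
```python
from h import *
s=r.sense();p,q=cur(s);print(s["t"],p,s["tcp_rot"],s["width"],s["gripper_force"],S.inv().apply(p-TRAY))
P=TRAY.copy();P[2]=.059;plan(p,q,P,R.from_euler("xyz",[180,0,101.8],degrees=True),2)
```

```text
13.875 [0.4777 0.0968 0.1899] [-179.8197   -0.0531  101.6233] 0.04882583470431231 62.85330929327756 [ 0.0002 -0.0022  0.1399]
[0.01, 0.0, 0.65] [-0.0, -0.0, -0.0] 
[0.01, 0.0, 0.66] [-0.01, -0.0, -0.01]
```

Request:
servo_tool:
  jaw: [-1,-1,-1,-1]
  delta_pos:
    - [0.01,0,0.4]
    - [0.01,0,0.8]
    - [0.01,0,0.95]
    - [0.01,0,0.95]
  twist:
    - [0,0,0]
    - [0,0,0]
    - [0,0,0]
    - [0,0,0]

```text
t: 14.38
tcp_pos: [0.477, 0.0987, 0.0949]
tcp_rot: [-179.8, -0.1, 101.7]
force: [0.2, -0.0, -1.6]
width: 0.049
gripper_force: 62.8
```

Request:
servo_tool:
  jaw: [-1,-1,-1,-1,-1,-1]
  delta_pos:
    - [0,0,0.15]
    - [0,0,0.25]
    - [0,0,0.3]
    - [0,0,0.34]
    - [0,0,0.34]
    - [0,0,0.34]
  twist:
    - [0,0,0]
    - [0,0,0]
    - [0,0,0]
    - [0,0,0]
    - [0,0,0]
    - [0,0,0]

```text
t: 15.12
tcp_pos: [0.4775, 0.0992, 0.0616]
tcp_rot: [-179.9, -0.1, 101.7]
force: [-0.9, -0.1, -1.5]
width: 0.0492
gripper_force: 62.8
```

Request:
servo_tool:
  jaw: [-1,-1,-1,-1]
  delta_pos:
    - [0,0,0.03]
    - [0,0,0.05]
    - [0,0,0.05]
    - [0,0,0.05]
  twist:
    - [0,0,0]
    - [0,0,0]
    - [0,0,0]
    - [0,0,0]

```text
t: 15.62
tcp_pos: [0.4773, 0.0992, 0.0567]
tcp_rot: [-179.9, -0.1, 101.7]
force: [-3.2, 0.2, 6.3]
width: 0.049
gripper_force: 63.2
```

Request:
servo_tool:
  jaw: [0.3,0.4,0.5,0.55,0.55,0.55,0.55,0.55]
  delta_pos:
    - [0,0,0]
    - [0,0,0]
    - [0,0,0]
    - [0,0,0]
    - [0,0,-0.1]
    - [0,0,-0.4]
    - [0,0,-0.8]
    - [0,0,-1]
  twist:
    - [0,0,0]
    - [0,0,0]
    - [0,0,0]
    - [0,0,0]
    - [0,0,0]
    - [0,0,0]
    - [0,0,0]
    - [0,0,0]

```text
t: 16.62
tcp_pos: [0.4788, 0.0991, 0.1595]
tcp_rot: [179.9, -0.0, 101.7]
force: [0.3, -0.3, 0.4]
width: 0.0659
gripper_force: 0.0
```

Request:
servo_tool:
  jaw: [0.55,0.55,0.55,0.55,0.55,0.55]
  delta_pos:
    - [-0.4,0,-0.5]
    - [-0.8,0,-0.9]
    - [-1,0,-0.9]
    - [-1,0,-0.9]
    - [-1,0,-0.9]
    - [-1,0,-0.9]
  twist:
    - [0,0,0]
    - [0,0,0]
    - [0,0,0]
    - [0,0,0]
    - [0,0,0]
    - [0,0,0]

```text
t: 17.38
tcp_pos: [0.4976, 0.002, 0.2456]
tcp_rot: [-179.8, -0.1, 101.8]
force: [-0.1, -0.6, 0.6]
width: 0.0659
gripper_force: 0.0
```

Run:
```python
from h import *
s=r.sense();print(s["t"],s["tcp_pos"],s["force"])
o=np.hstack([cv2.resize(r.get_image("top")[140:320,220:400],(400,400),interpolation=2),cv2.resize(r.get_image("scene")[150:350,220:420],(400,400),interpolation=2)])
cv2.imwrite("pics/f.png",o[...,::-1])
```

```text
17.375 [0.4976 0.002  0.2456] [-0.1068 -0.6119  0.5944]
```

View pics/f.png

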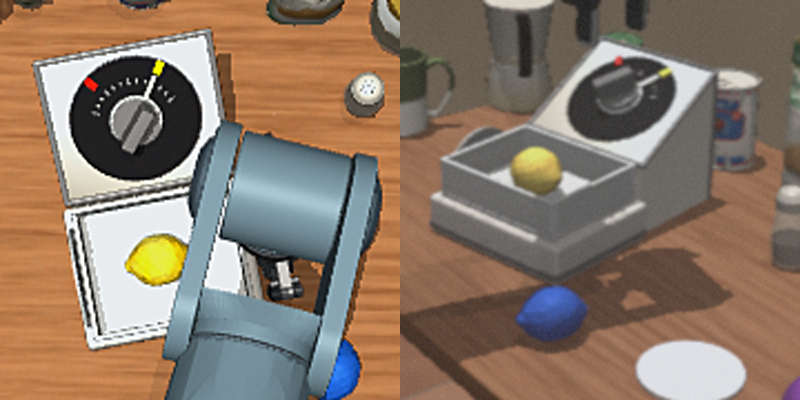

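The lemon rests in the tray (left crop 158,258). The pointer stands at the yellow clip with the knob clockwise of it, and the arm is clear.

```bash
python3 -c "
from cell import r
print(r.job_done())"
```

```text
the job is handed in; nothing more can be done
None
```

I handed the job in at about 17 s: the pointer is at the yellow clip with the play taken up clockwise, the lemon is in the feed tray, and the garlic was not touched; no verdict came back.

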